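# Unlock the slicing gauge and hold its lever at the third click

### The job

Slide the flat metal lock plate straight up out of the narrow slot in the slicing gauge and park it upright in the slot of the separate wooden rack, letting go of it there. Then take the gauge's lever by its upright peg, swing it away from rest by exactly three clicks, never going past the third, and finish still gripping the peg so that the spring-loaded lever stays at the third click. Leave the other things on the table where they stand.

Things in the scene. Friction and masses are not known exactly. Their poses are not given: they have to be found in the camera images.
- gauge: Slicing gauge, fixed to the table: light wooden block 310 (x) x 240 (y) x 42 mm high, origin under its centre; its -x end is the one nearer the robot. At its +x end a steel stop fence, top 92 mm above the table, moves +x by 5 mm per click of the lever.
- gauge_slot (a point): Centre of the floor of the lock plate's slot in the gauge, 12 mm above the table, at (-70, 12) mm in the gauge's frame. The slot runs along the gauge's x: 85 mm long, 11 mm wide, 30 mm deep, open upward.
- gauge_pivot (a point): Point on the lever's vertical pivot axis at the gauge's top, 42 mm above the table, at (20, 30) mm in the gauge's frame. The lever is a flat steel arm 16 mm wide, top 60 mm above the table, pointing from here to the gauge's -x at rest.
- lock_plate: Loose flat aluminium plate, 80 (own x) x 8 thick (own y) x 135 mm tall (own z), 105 to 210 g; origin at the centre of its lower edge. Starts upright in the gauge's slot, axes parallel to the gauge's, top edge 147 mm above the table, 5 mm beside the lever, whose swing it blocks. Clear of the slot once its lower edge is 42 mm above the table.
- rack: Separate darker wooden rack, fixed: block 130 (x) x 70 (y) x 48 mm high, origin under its centre. One slot in the middle of its top, open upward, along its x: 96 mm long, 16 mm wide, floor 12 mm above the table. A plate parked in it may lean up to about 0.25 rad.
- click_lever: The lever: arm with a toothed steel wheel round its pivot and a peg on its end. Origin on the pivot at the gauge's top (42 mm above the table); its axes turn with it: parallel to the gauge's at rest, the arm along its -x.
- lever_peg (a point): Centre of the foot of the upright round black peg on the lever's end, 100 mm from the pivot: 18 mm in diameter, from 60 to 105 mm above the table, fixed to the lever and turning with it. At lever angle q it is at pivot - 100 mm x (cos q, sin q) in the gauge's frame.
- lever_angle (a joint): Lever angle, rad: 0 at rest, grows anticlockwise from above (peg goes to the gauge's -y). Click notches at 0.3, 0.5, 0.7 (third), 0.9, 1.1; crests midway between and at 0.2; stop at 1.15. A spring pulls back at 5.5 to 7.5 N at the peg and no notch holds alone: let go, it runs back to 0. The push is about 7 N in a notch, climbs to 10 or 11 N just beyond it, then sinks again.
- salt_shaker: small salt shaker with a grey dome cap, 44 mm wide, 90 high; origin under its centre; a bystander
- mug_white: plain white mug, 79 x 114 x 96 mm with its handle; origin under its centre; a bystander
- tumbler: clear drinking glass, 81 mm wide, 91 high; origin under its centre; a bystander
Things that resemble listed ones, but are neither listed nor needed, are in the scene too. Of the things shaped like the lock_plate, the aluminium one is meant.

How it is judged:
By the outcome, as a careful person would: the job done as asked, in the order asked, and still so for the second after the job is handed in, while the arm keeps its last pose, push and grip.
It also fails if it takes over 64 s, if anything falls off the work surface, if the arm or the gripper's body presses on something with over 40 N, if the wrist force passes 120 N, or if a joint passes its speed limit or range.

### The arm

A 7-joint arm with a two-finger parallel gripper is mounted at the origin on a cart in front of the work surface, level with it; the furniture and walls round the work are solid. World frame = base frame: x ahead of the robot, y to its left, z up, the work surface at z = 0. Lengths are in m, angles in degrees, forces in N, time in s.
With the tool pointing down it reaches from about 0.425 to 0.875 m from the base axis. Payload 4.7 kg.
Tool frame: the origin (TCP) lies on the front face of the gripper's body, between the roots of the fingers; the fingertips stand 70 mm ahead of it and the grasp point (between the pads) lies 51 mm ahead of it (ctrl.nose_length is the distance from the TCP to the fingertips, in m); z points along the fingers, y is the direction in which the jaws open and shut (so a half turn about z gives the same grasp; the last joint's range is limited). The gripper opens to 87 mm and grips with 3 to 60 N. Pads are 19 mm wide; open, the fingers measure 117 mm over their backs; the gripper's body (75 mm by 190 mm) begins 51 mm behind the grasp point.
Start: joints at [-68.463, 18.392, -4.016, 83.108, 1.295, 78.541, -3.26], TCP at [0.23, 0.608, 0.292] pointing down, gripper open.
Joint ranges: [-163.93, 163.93], [-17.29, 119.83], [-79.2, 71.16], [3.27, 140.29], [-89.18, 269.18], [5.43, 117.66], [-154.24, 154.24]. Speed limits (degrees/s): [147.25, 147.25, 180, 180, 180, 180, 180].

### API

Orientations are given as [roll, pitch, yaw] about the fixed x, y, z axes, in that order (R = Rz(yaw) Ry(pitch) Rx(roll)).
In Python, from cell import ctrl gives the robot as it stands.
- The arm moves only by the tool step_arm, never from a script. Its argument "motion" is a list that holds one entry, the list of rows, each a list of 7 numbers: the closure, from 0 (fully open) to 1 (shut), then the shift along the tool's x, y, z in mm, then the turn, a rotation vector about the tool's x, y, z in degrees. A call has 1 to 5 rows; each row shifts and turns the commanded pose from where the row before left it, along the tool's axes as they then stand; what a row does not reach is not made up. A row lasts 1/12 s, in which the tool goes at most 41.7 mm and 7.16 degrees, less where a joint would pass 70% of its speed; a pose out of reach is approached as far as the arm can. A call is refused whole if a number of a shift passes 41.7 or a number of a turn 7.16, either way. A call with a gripper value outside its range is refused whole. The fingers move at their own pace and stop on an object; "grip_force" is the grip in N (left out, the last holds). Time passes only in rows, so rows that do not move let the fingers close. It gives the time, the measured TCP pose, the force and the opening at its end, in the units of the state.
- ctrl.observe(): the state, without advancing time (a new reading comes with each control period).
- ctrl.read_camera(name): name is "side" or "top"; returns a dict with "image" (384x512x3 uint8, red, green, blue), "K" (3x3 intrinsics, pixels), "extrinsics" (4x4, takes a point from camera to world coordinates). Camera axes: x right, y down, z forward; pixel columns grow to the right and rows downward; lengths in m; the calibration is good to about 2 mm. A picture is of the moment at which its call begins. There is no depth.
- ctrl.hand_in(): hands the job in, once; it reports no verdict.
Trained networks look in a picture, given as the dict that the camera call returned (one of the last four; its "shot" number tells which), for a name from the list of things; names that differ only in an ending like _2 or _b are one class to them, and where a whole thing is asked for, a point or a joint stands for the part that bears it (a point fixed in the world has none). Each returns a list of dicts, best first, with "p" (0 to 1); they miss things now and then, are a little off and sometimes report something else, mostly with a low value. They report only what shows in the picture. A call takes as long as a camera call. They do not tell look-alikes from the thing itself.
- ctrl.cut_out(picture, query): "region" (384x512 bool, what is visible of it) and "rect" ([left, top, width, height] in pixels, round what is visible of it).
The state is a dict: "time_s": time; "joint_pos": joint angles; "joint_velocities": joint speeds; "effort": joint torques, N m; "eef_pos": TCP position; "tool_rot": TCP orientation; "force": force on the tool from outside, world axes, zero at the start; "moment": the same for the moment, N m; "width": finger opening in m.
Only numpy, scipy, OpenCV 4.12 (cv2) and the standard library are available. Lean on these libraries where they do the work, as an engineer would, in place of code of your own. Each camera call takes 0.05 s, during which the arm holds its last target.

## Working session

There is one attempt and no reset: what is moved stays moved. The work goes in short steps, Python scripts to look and compute and a tool call to move; the robot and the scene stay as the last step left them, time stands still between calls to the robot, and variables do not carry over. Pictures are saved under pics/ and viewed, and the job is handed in when it is done.

Besides the shell and the picture viewer there is one more tool, called after ">>>" as name(argument=value, ...) on one line, values as JSON. step_arm: Moves the arm, as the interface text tells. Its arguments: {"type":"object","properties":{"motion":{"type":"array"},"grip_force":{"type":"number"}},"required":["motion"]}

```bash
ls; mkdir -p pics
python3 - <<'E'
from cell import ctrl
import cv2,numpy as np,pickle
print(ctrl.observe())
for n in ['side','top']:
    p=ctrl.read_camera(n)
    cv2.imwrite(f'pics/{n}0.png',cv2.resize(p['image'][:,:,::-1],(800,600),interpolation=cv2.INTER_CUBIC))
    pickle.dump(p,open(f'{n}0.pkl','wb'))
    print(n,p['K'],p['extrinsics'],p.keys())
    for q in ['gauge','lock_plate','rack','click_lever','lever_peg','salt_shaker','mug_white','tumbler']:
        for r in ctrl.cut_out(p,q): 
            ys,xs=np.nonzero(r['region']); print(q,round(r['p'],2),r['rect'],len(xs))
E
```

```text
pics
{'time_s': 0.0, 'joint_pos': array([-68.46280978,  18.43911057,  -4.01709439,  83.17550173,
         1.29494984,  78.53905941,  -3.26145069]), 'joint_velocities': array([ 0.08615022, -0.10434653, -0.01335695, -0.06824496, -0.01458474,
       -0.02562022, -0.02520563]), 'effort': array([ 7.52836459e-04, -4.91284919e+01, -4.03404990e-01, -3.12520444e+01,
       -6.40633819e-02,  4.37606417e-02,  1.79922299e-04]), 'eef_pos': array([0.22994745, 0.60752142, 0.29115575]), 'tool_rot': array([-1.79891574e+02,  5.15509248e-03,  1.59272600e+02]), 'force': array([-0.12106633,  0.20916044,  0.22377485]), 'moment': array([ 0.01911712,  0.01174017, -0.02628559]), 'width': 0.08706859515569808}
side [[487.83397011   0.         255.95263517]
 [  0.         487.83397011 191.73827569]
 [  0.           0.           1.        ]] [[-9.98732884e-01  4.67397542e-04  5.03230387e-02  4.20327995e-01]
 [-4.60105035e-02  3.96622000e-01 -9.16828240e-01  1.46065299e+00]
 [-2.03877475e-02 -9.17981901e-01 -3.96097929e-01  6.59605563e-01]
 [ 0.00000000e+00  0.00000000e+00  0.00000000e+00  1.00000000e+00]] dict_k
[... 960 characters left out ...]
     1.        ]] dict_keys(['image', 'K', 'extrinsics', 'shot'])
gauge 0.88 [209.0, 110.6, 89.3, 101.8] 6557
lock_plate 0.6 [340.4, 163.5, 29.9, 22.4] 589
lock_plate 0.58 [179.5, 235.5, 23.7, 20.7] 108
lock_plate 0.57 [311.7, 203.2, 26.6, 16.8] 197
lock_plate 0.45 [245.0, 168.5, 5.9, 24.5] 50
rack 0.92 [150.1, 173.8, 30.6, 42.4] 965
rack 0.19 [341.0, 164.2, 30.2, 26.0] 611
click_lever 0.93 [234.9, 143.3, 26.0, 41.7] 560
click_lever 0.54 [180.8, 134.1, 18.4, 16.1] 161
lever_peg 0.92 [234.3, 141.4, 23.8, 43.8] 599
lever_peg 0.47 [209.7, 111.0, 88.7, 103.4] 6600
mug_white 0.71 [140.5, 106.8, 36.1, 30.8] 756
tumbler 0.77 [340.6, 165.3, 29.8, 22.1] 562
tumbler 0.42 [235.2, 142.4, 24.4, 42.2] 519
```

View pics/side0.png

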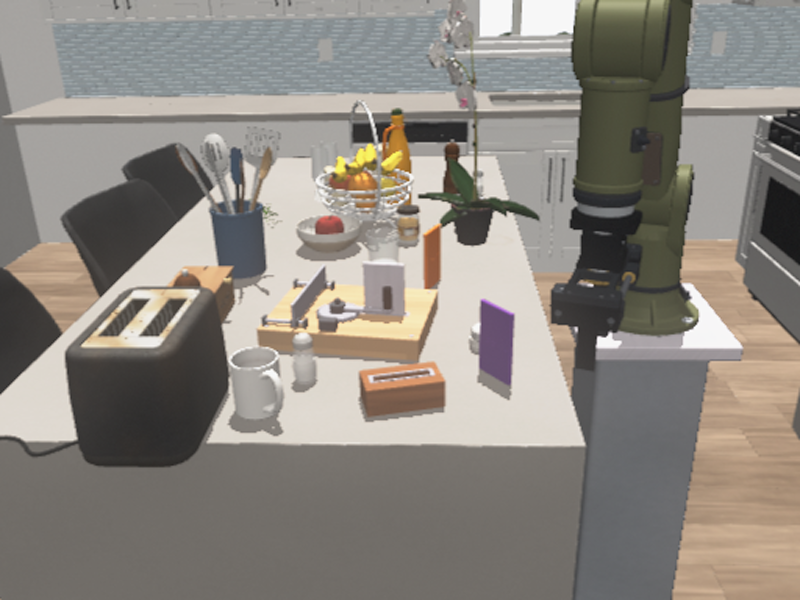

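View pics/top0.png

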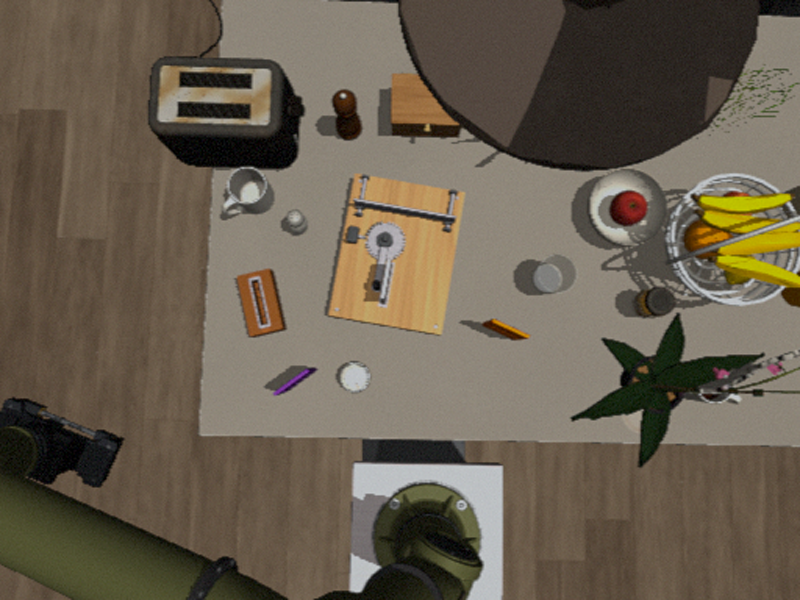

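Lock plate candidates are the grey plate in the gauge (top (385,283), side (384,290)), the purple plate (top (295,380), side (497,342)) and the orange plate (top (507,328), side (432,257)). I choose the grey aluminium one in the gauge. Next I'll take close crops and fit the poses.

```bash
cat > h.py <<'E'
import numpy as np,cv2,pickle
def load(n): return pickle.load(open(n+'.pkl','rb'))
def proj(p,X):
    X=np.atleast_2d(X); T=np.linalg.inv(p['extrinsics']); c=X@T[:3,:3].T+T[:3,3]
    u=c@p['K'].T; return u[:,:2]/u[:,2:]
def unproj(p,uv,z):
    uv=np.atleast_2d(uv); d=np.c_[uv,np.ones(len(uv))]@np.linalg.inv(p['K']).T@p['extrinsics'][:3,:3].T
    o=p['extrinsics'][:3,3]; return o+d*((z-o[2])/d[:,2])[:,None]
def crop(p,x,y,w,h,s,name,lines=()):
    im=cv2.resize(p['image'][y:y+h,x:x+w,::-1],None,fx=s,fy=s,interpolation=cv2.INTER_CUBIC)
    for L,c in lines:
        q=((np.asarray(L)+.5-[x,y])*s).astype(int)
        cv2.polylines(im,[q.reshape(-1,1,2)],False,c,1)
    cv2.imwrite(name,im)
E
python3 - <<'E'
from h import *
t=load('top0');s=load('side0')
crop(t,205,105,100,115,5,'pics/tc.png')
crop(t,145,165,45,55,10,'pics/tr.png')
crop(s,160,140,130,130,6 if 0 else 4,'pics/sc.png')
E
```

```text
(no output)
```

View pics/tc.png

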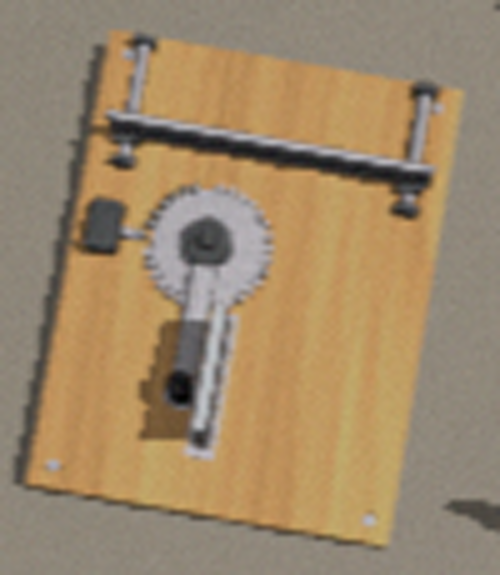

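View pics/tr.png

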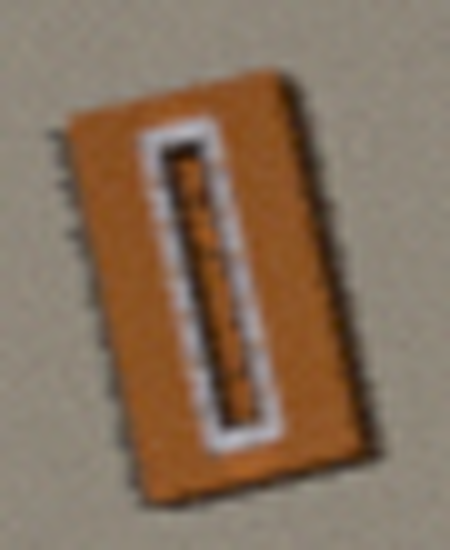

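View pics/sc.png

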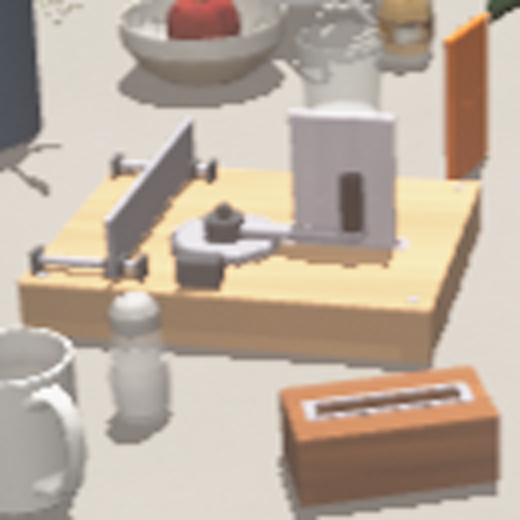

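The crops confirm the grey plate stands in the gauge slot, beside the black peg (top crop (180,385)). The rack's slot is at top crop (210,290). Fitting poses with both views next.

```bash
cat > fit.py <<'E'
from h import *
from scipy.optimize import least_squares
t=load('top0');s=load('side0')
f=lambda a,x,y,k:(np.array(a,float)+0.0)/k+[x,y]-.5
gt=f([(108,30),(463,90),(387,545),(27,487)],205,105,5)
gs=f([(22,285),(435,308),(480,182)],160,140,4)
rt=f([(68,120),(280,72),(365,455),(150,505)],145,165,10)
rs=f([(284,392),(300,447),(499,417),(472,367)],160,140,4)
G=np.array([(155,120,42),(155,-120,42),(-155,-120,42),(-155,120,42)])/1e3
R=np.array([(65,35,48),(65,-35,48),(-65,-35,48),(-65,35,48)])/1e3
def place(v,P):
    c,s_=np.cos(v[2]),np.sin(v[2]); M=np.array([[c,-s_,0],[s_,c,0],[0,0,1]])
    return P@M.T+[v[0],v[1],0]
def dofit(P,tp,sp,sidx,x0):
    def r(v): return np.r_[(proj(t,place(v,P))-tp).ravel()]
    def r2(v): return np.r_[r(v),(proj(s,place(v,P[sidx]))-sp).ravel()]
    a=least_squares(r,x0);b=least_squares(r2,x0)
    print('top',a.x,np.abs(a.fun).max()); print('both',b.x,b.fun.round(1)); return a.x,b.x
c=unproj(t,gt,.042); print(c); print(np.linalg.norm(c-np.roll(c,1,0),axis=1))
g=dofit(G,gt,gs,[0,3,2],[*c.mean(0)[:2],0])
c=unproj(t,rt,.048); print(c); print(np.linalg.norm(c-np.roll(c,1,0),axis=1))
r=dofit(R,rt,rs[[0,3]],[0,3],[*c.mean(0)[:2],0.2])
np.savez('pose.npz',g=g[1],r=r[1],gt=g[0],rt=r[0])
def box(v,x0,x1,y0,y1,z):
    return place(v,np.array([(x0,y0,z),(x1,y0,z),(x1,y1,z),(x0,y1,z),(x0,y0,z)])/1e3)
for nm,p,b in (('t',t,(205,105,100,115,5)),('s',s,(160,140,130,130,4)),('r',t,(145,165,45,55,10))):
    L=[]
    for v,col in ((g[1],(0,0,255)),(g[0],(0,255,0))):
        L+=[(proj(p,box(v,-155,155,-120,120,42)),col),(proj(p,box(v,-112.5,-27.5,6.5,17.5,42)),col),(proj(p,box(v,-110,-30,8,16,147)),col),(proj(p,box(v,-89,-71,21,39,105)),col)]
    for v,col in ((r[1],(0,0,255)),(r[0],(0,255,0))):
        L+=[(proj(p,box(v,-65,65,-35,35,48)),col),(proj(p,box(v,-48,48,-8,8,48)),col)]
    crop(p,*b,'pics/ov_%s.png'%nm,L)
E
python3 fit.py
```

```text
[[ 0.76430317  0.1738666   0.042     ]
 [ 0.72986241 -0.06498441  0.042     ]
 [ 0.4238604  -0.01873106  0.042     ]
 [ 0.45652588  0.21758764  0.042     ]]
[0.31086716 0.2413213  0.30947795 0.23856564]
top [ 0.59363513  0.07694635 -0.14356958] 0.29388201835132577
both [ 0.59300285  0.07617591 -0.13907841] [ 0.1  0.3 -0.2 -0.   0.7  0.3  0.3  0.1 -0.6  0.1 -0.3  1.1  0.3  0.4]
[[0.53476402 0.41034171 0.048     ]
 [0.5522622  0.34223582 0.048     ]
 [0.42771961 0.30942933 0.048     ]
 [0.4100252  0.37793652 0.048     ]]
[0.12887929 0.07031784 0.128791   0.0707554 ]
top [0.48120295 0.35998788 0.25516424] 0.20512566951759936
both [0.4874854  0.34942284 0.24194967] [ 3.6 -2.2  3.5 -1.9  3.  -1.5  3.2 -1.8  1.3 10.3  4.8 10.7]
```

```bash
sed -i 's/rs\[\[0,3\]\],\[0,3\]/rs,[1,0,3,2]/' fit.py; python3 fit.py|tail -2;  python3 -c "
import cv2,numpy as np
a=cv2.imread('pics/ov_t.png');b=cv2.imread('pics/ov_r.png');b=cv2.resize(b,(250,305))
c=np.zeros((600,800,3),np.uint8);c[:575,:500]=a;c[:305,520:770]=b;cv2.imwrite('pics/ov1.png',c)"
```

```text
both [0.4811873  0.36055153 0.26215359] [-0.3 -0.  -0.4 -0.2 -0.1  0.1  0.1  0.2 -0.9 -0.4 -0.2 -1.   0.7  0.1
  0.4 -0. ]
```

View pics/ov1.png

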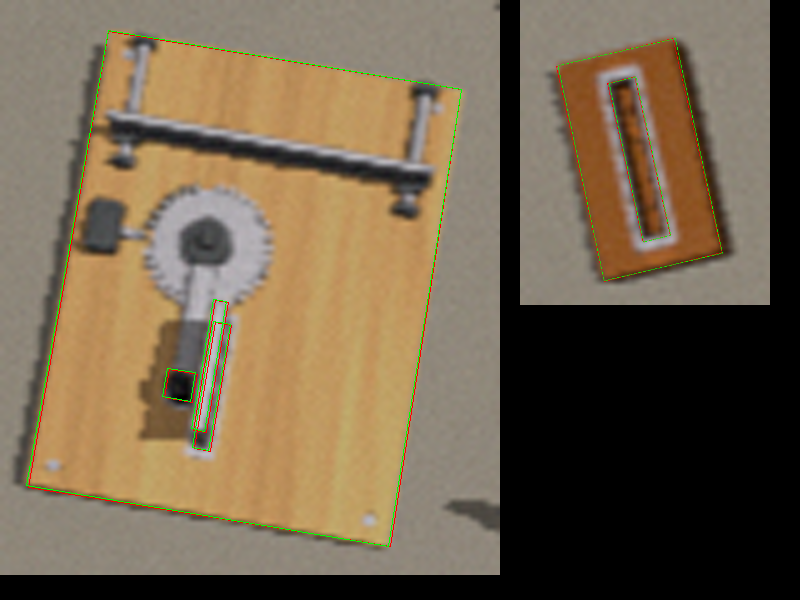

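View pics/ov_s.png

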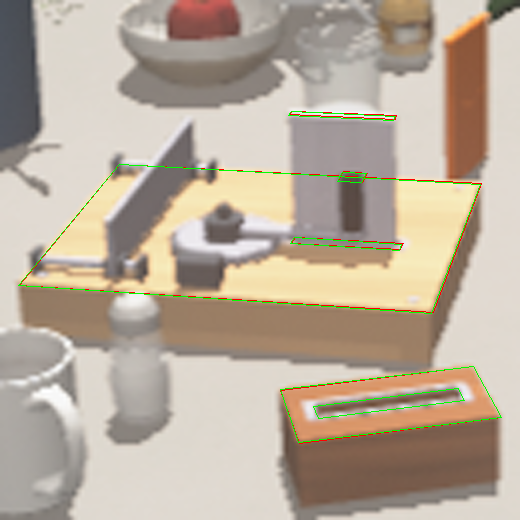

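```bash
cat >> h.py <<'E'
from scipy.spatial.transform import Rotation as Ro
GA=np.array([.5933,.0766,-.1415]); RA=np.array([.4812,.3603,.258])
def pl(v,x,y,z):
    c,s=np.cos(v[2]),np.sin(v[2]); return np.array([v[0]+(c*x-s*y)/1e3,v[1]+(s*x+c*y)/1e3,z])
def go(pos,yaw,st=None):
    from cell import ctrl
    o=ctrl.observe(); R=Ro.from_euler('xyz',o['tool_rot'],degrees=True); T=Ro.from_euler('xyz',[180,0,yaw],degrees=True)
    print('t',round(o['time_s'],2),'pos',o['eef_pos'].round(4),'rot',o['tool_rot'].round(2),'F',o['force'].round(1),'w',round(o['width'],4),'j',o['joint_pos'].round(0))
    print('turn',(R.inv()*T).as_rotvec(degrees=True).round(2),'shift now',(R.inv().apply(pos-o['eef_pos'])*1e3).round(1),'shift in target frame',(T.inv().apply(pos-o['eef_pos'])*1e3).round(1))
E
python3 -c "
from h import *
print(pl(GA,-70,12,.18),pl(GA,-80,30,.13),pl(RA,0,0,.2),np.degrees(GA[2]),np.degrees(RA[2]))
go(pl(GA,-70,12,.27),171.9)"
```

```text
[0.52569195 0.09835205 0.18      ] [0.5183304  0.11758243 0.13      ] [0.4812 0.3603 0.2   ] -8.107352801101149 14.78231111437524
t 0.9 pos [0.2301 0.6079 0.2923] rot [179.99   0.   159.27] F [-1.1 -0.3  0.6] w 0.087 j [-68.  18.  -4.  83.   1.  79.  -3.]
turn [ 1.000e-02  0.000e+00 -1.263e+01] shift now [-456.8 -372.    22.3] shift in target frame [-364.4 -462.8   22.3]
```

>>> step_arm(motion=[[[0, 0, 0, 0, 0, 0, -6.3], [0, 0, 0, 0, 0, 0, -6.3], [0, 0, 0, 0, 0, 0, 0]]])

```text
time_s: 1.15
eef_pos: [0.2301, 0.6079, 0.2923]
tool_rot: [180.0, -0.0, 172.0]
force: [0.3, 0.2, -0.8]
width: 0.0873
```

```bash
python3 -c "
from h import *
go(pl(GA,-70,12,.28),171.9)"
```

```text
t 1.15 pos [0.2301 0.6079 0.2923] rot [180.    -0.   172.03] F [ 0.3  0.2 -0.8] w 0.0873 j [-67.  18.  -6.  83.   2.  79.   9.]
turn [ 0.   -0.    0.13] shift now [-363.4 -463.6   12.2] shift in target frame [-364.4 -462.8   12.3]
```

>>> step_arm(motion=[[[0, -24, -31, 0, 0, 0, 0], [0, -24, -31, 0, 0, 0, 0], [0, -24, -31, 0, 0, 0, 0], [0, -24, -31, 0, 0, 0, 0], [0, -24, -31, 0, 0, 0, 0]]])

```text
time_s: 1.57
eef_pos: [0.3277, 0.4358, 0.2924]
tool_rot: [180.0, 0.0, 171.7]
force: [0.9, -0.3, 0.7]
width: 0.0868
```

>>> step_arm(motion=[[[0, -24, -31, 0, 0, 0, 0], [0, -24, -31, 0, 0, 0, 0], [0, -24, -31, 0, 0, 0, 0], [0, -24, -31, 0, 0, 0, 0], [0, -24, -31, 0, 0, 0, 0]]])

```text
time_s: 1.98
eef_pos: [0.4245, 0.2653, 0.2927]
tool_rot: [179.9, 0.0, 171.7]
force: [1.2, -0.3, -0.7]
width: 0.0869
```

>>> step_arm(motion=[[[0, -24, -31, 0, 0, 0, 0], [0, -24, -31, 0, 0, 0, 0], [0, -24, -31, 0, 0, 0, 0], [0, -24, -31, 0, 0, 0, 0], [0, 0, 0, 0, 0, 0, 0]]])

```text
time_s: 2.4
eef_pos: [0.5048, 0.1216, 0.2929]
tool_rot: [-179.8, 0.2, 171.0]
force: [0.4, -0.6, 0.1]
width: 0.0869
```

```bash
python3 -c "
from h import *
go(pl(GA,-70,12,.181),171.9)"
```

```text
t 2.4 pos [0.5048 0.1216 0.2929] rot [-179.82    0.22  170.97] F [ 0.4 -0.6  0.1] w 0.0869 j [-35.   2.  19. 102.  -0.  76.  65.]
turn [-0.18  0.22 -0.93] shift now [-23.8 -19.4 112.1] shift in target frame [-23.9 -20.1 111.9]
```

>>> step_arm(motion=[[[0, -12, -10, 25, 0, 0, 0], [0, -12, -10, 25, 0, 0, 0], [0, 0, 0, 20, 0, 0, 0], [0, 0, 0, 0, 0, 0, 0], [0, 0, 0, 0, 0, 0, 0]]])

```text
time_s: 2.82
eef_pos: [0.5216, 0.1078, 0.2217]
tool_rot: [-180.0, -0.1, 171.8]
force: [0.3, -0.2, -0.0]
width: 0.087
```

Run:
```python
from h import *
from cell import ctrl
go(pl(GA,-70,12,.181),171.9)
for n in('top','side'):
    p=ctrl.read_camera(n); pickle.dump(p,open(n+'1.pkl','wb'))
crop(load('side1'),200,90,100,100,6,'pics/s1.png')
crop(load('top1'),190,110,100,110,5,'pics/t1.png')
```

```text
t 2.82 pos [0.5216 0.1078 0.2217] rot [-1.7996e+02 -1.2000e-01  1.7176e+02] F [ 0.3 -0.2 -0. ] w 0.087 j [-33.   7.  20. 106.  -3.  68.  69.]
turn [-0.04 -0.12 -0.14] shift now [-5.5 -8.8 40.7] shift in target frame [-5.4 -8.8 40.7]
```

View pics/s1.png

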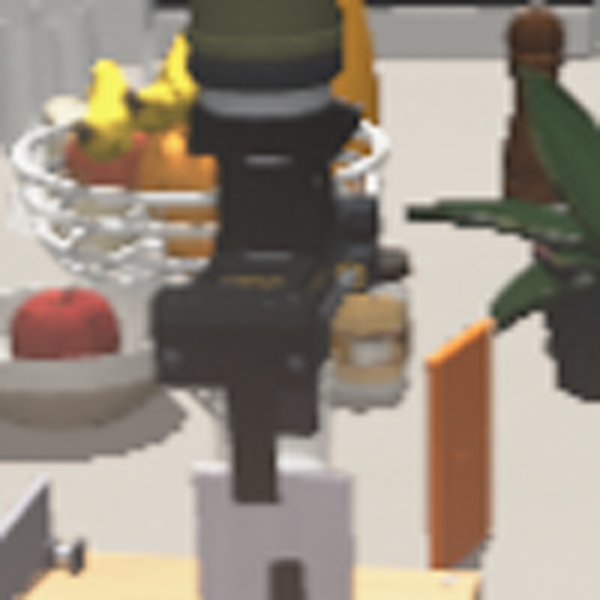

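View pics/t1.png

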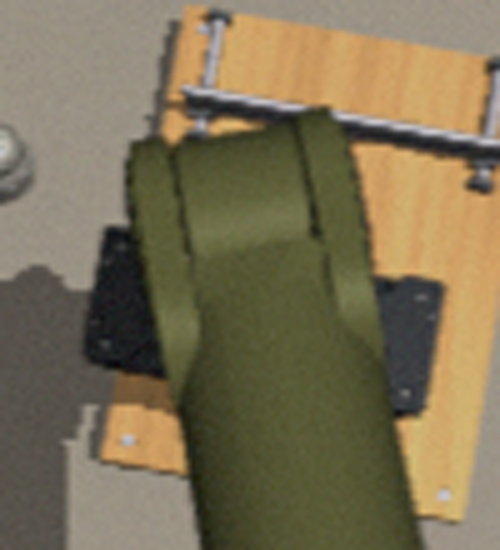

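The side crop shows the near finger at (255,450), just over the plate's top edge. The top crop shows the gripper body aligned with the gauge. Continuing down.

>>> step_arm(motion=[[[0, -5.5, -9, 0, 0, 0, 0], [0, 0, 0, 0, 0, 0, 0], [0, 0, 0, 20, 0, 0, 0], [0, 0, 0, 20, 0, 0, 0], [0, 0, 0, 0, 0, 0, 0]]])

```text
time_s: 3.33
eef_pos: [0.5248, 0.0973, 0.1798]
tool_rot: [-179.9, -0.2, 171.8]
force: [0.1, 0.3, -0.5]
width: 0.0872
```

```bash
python3 -c "
from h import *
go(pl(GA,-70,12,.181),171.9)"
```

```text
t 3.33 pos [0.5248 0.0973 0.1798] rot [-179.88   -0.24  171.83] F [ 0.1  0.3 -0.5] w 0.0872 j [-32.  10.  21. 108.  -4.  63.  72.]
turn [-0.12 -0.24 -0.07] shift now [-0.7  1.2 -1.2] shift in target frame [-0.8  1.2 -1.2]
```

>>> step_arm(motion=[[[0.5, -0.7, 1, -1, 0, 0, 0], [0.8, 0, 0, 0, 0, 0, 0], [1, 0, 0, 0, 0, 0, 0], [1, 0, 0, 0, 0, 0, 0], [1, 0, 0, 0, 0, 0, 0]]], grip_force=10)

```text
time_s: 3.75
eef_pos: [0.5278, 0.0989, 0.1842]
tool_rot: [179.9, 0.1, 171.9]
force: [0.1, 0.4, 1.0]
width: 0.0613
```

>>> step_arm(motion=[[[1, 0, 0, 0, 0, 0, 0], [1, 0, 0, 0, 0, 0, 0], [1, 0, 0, 0, 0, 0, 0], [1, 0, 0, 0, 0, 0, 0], [1, 0, 0, 0, 0, 0, 0]]], grip_force=35)

```text
time_s: 4.17
eef_pos: [0.5273, 0.0988, 0.1832]
tool_rot: [-180.0, -0.0, 171.9]
force: [-0.2, -0.4, 0.4]
width: 0.0284
```

>>> step_arm(motion=[[[1, 0, 0, 0, 0, 0, 0], [1, 0, 0, 0, 0, 0, 0], [1, 0, 0, 0, 0, 0, 0], [1, 0, 0, 0, 0, 0, 0], [1, 0, 0, 0, 0, 0, 0]]])

```text
time_s: 4.58
eef_pos: [0.5273, 0.0989, 0.1832]
tool_rot: [180.0, -0.0, 171.9]
force: [-0.9, 1.3, -0.9]
width: 0.0079
```

```bash
python3 -c "
from h import *
go(pl(GA,-70,12,.181),171.9)"
```

```text
t 4.58 pos [0.5273 0.0989 0.1832] rot [179.99  -0.   171.87] F [-0.9  1.3 -0.9] w 0.0079 j [-32.   9.  20. 108.  -4.  63.  72.]
turn [ 0.01 -0.   -0.03] shift now [ 1.5 -0.7  2.2] shift in target frame [ 1.5 -0.7  2.2]
```

>>> step_arm(motion=[[[1, 0, 0, -5, 0, 0, 0], [1, 0, 0, -8, 0, 0, 0], [1, 0, 0, -8, 0, 0, 0], [1, 0, 0, -8, 0, 0, 0], [1, 0, 0, 0, 0, 0, 0]]])

```text
time_s: 5.0
eef_pos: [0.5285, 0.099, 0.2147]
tool_rot: [179.9, 0.2, 171.9]
force: [0.1, 0.7, -1.5]
width: 0.0079
```

>>> step_arm(motion=[[[1, 0, 0, -10, 0, 0, 0], [1, 0, 0, -15, 0, 0, 0], [1, 0, 0, -20, 0, 0, 0], [1, 0, 0, -20, 0, 0, 0], [1, 0, 0, 0, 0, 0, 0]]])

```text
time_s: 5.42
eef_pos: [0.5292, 0.0991, 0.2819]
tool_rot: [179.8, 0.4, 171.9]
force: [0.3, -0.2, -0.3]
width: 0.0076
```

Run:
```python
from h import *
from cell import ctrl
go(pl(RA,0,0,.28),194.8)
for n in('top','side'):
    p=ctrl.read_camera(n); pickle.dump(p,open(n+'2.pkl','wb'))
crop(load('side2'),180,80,120,120,5,'pics/s2.png')
```

```text
t 5.42 pos [0.5292 0.0991 0.2819] rot [179.81   0.37 171.87] F [ 0.3 -0.2 -0.3] w 0.0076 j [-33.   5.  21. 101.  -2.  74.  70.]
turn [  0.12   0.4  -22.93] shift now [ 84.5 251.8   2.2] shift in target frame [-20.3 264.8   1.9]
```

View pics/s2.png

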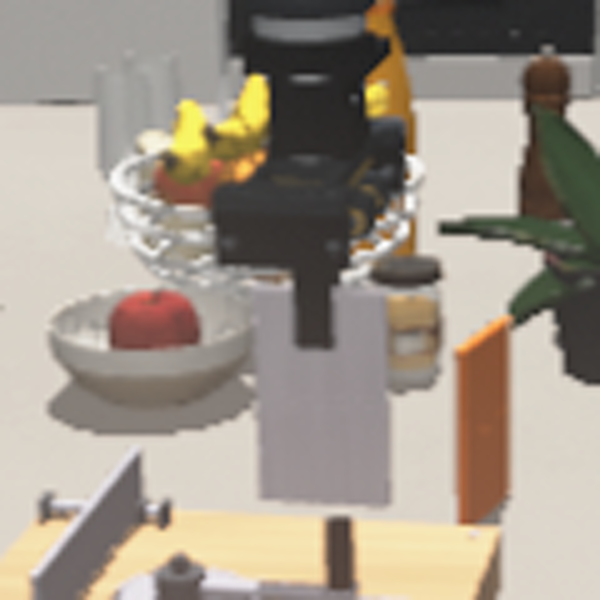

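The plate is fully clear and hangs plumb, with its lower edge at crop (325,500), above the peg. Turning and carrying it to the rack.

>>> step_arm(motion=[[[1, 0, 0, 0, 0, 0, -5.75], [1, 0, 0, 0, 0, 0, -5.75], [1, 0, 0, 0, 0, 0, -5.75], [1, 0, 0, 0, 0, 0, -5.75], [1, 0, 0, 0, 0, 0, 0]]])

```text
time_s: 5.93
eef_pos: [0.5265, 0.0986, 0.2756]
tool_rot: [-180.0, -0.2, -165.0]
force: [-0.5, 1.2, -2.4]
width: 0.0079
```

>>> step_arm(motion=[[[1, -3, 20, 0, 0, 0, 0], [1, -4, 35, 0, 0, 0, 0], [1, -4, 35, 0, 0, 0, 0], [1, -4, 35, 0, 0, 0, 0], [1, -4, 35, 0, 0, 0, 0]]])

```text
time_s: 6.35
eef_pos: [0.5037, 0.2595, 0.2761]
tool_rot: [-180.0, -0.1, -165.3]
force: [1.2, 0.5, -2.8]
width: 0.0075
```

>>> step_arm(motion=[[[1, -1, 35, 0, 0, 0, 0], [1, 0, 35, 0, 0, 0, 0], [1, 0, 20, 0, 0, 0, 0], [1, 0, 0, 0, 0, 0, 0], [1, 0, 0, 0, 0, 0, 0]]])

```text
time_s: 6.77
eef_pos: [0.4811, 0.3468, 0.2757]
tool_rot: [-179.9, -0.1, -165.1]
force: [0.1, -0.6, -2.2]
width: 0.0081
```

Run:
```python
from h import *
go(pl(RA,0,0,.24),194.8)
```

```text
t 6.77 pos [0.4811 0.3468 0.2757] rot [-1.7993e+02 -1.3000e-01 -1.6506e+02] F [ 0.1 -0.6 -2.2] w 0.0081 j [-46.  12.   9.  93.  -2.  75.  68.]
turn [-0.07 -0.13  0.14] shift now [-3.6 13.  35.7] shift in target frame [-3.5 13.  35.7]
```

>>> step_arm(motion=[[[1, -3.5, 13, 20, 0, 0, 0], [1, 0, 0, 17, 0, 0, 0], [1, 0, 0, 0, 0, 0, 0], [1, 0, 0, 0, 0, 0, 0], [1, 0, 0, 0, 0, 0, 0]]])

```text
time_s: 7.18
eef_pos: [0.4835, 0.3577, 0.241]
tool_rot: [-180.0, 0.0, -165.3]
force: [-0.4, -0.2, -1.6]
width: 0.0079
```

Run:
```python
from h import *
from cell import ctrl
go(pl(RA,0,0,.235),194.8)
for n in('top','side'):
    p=ctrl.read_camera(n); pickle.dump(p,open(n+'3.pkl','wb'))
o=ctrl.observe();x,y,z=o['eef_pos']; v=[x,y,np.radians(14.9)]
def bx(v,a,b,z): return np.array([pl(v,i,j,z) for i,j in((-a,-b),(a,-b),(a,b),(-a,b),(-a,-b))])
L=[(proj(load('side3'),q),c) for q,c in((bx(RA,48,8,.048),(0,255,0)),(bx(v,40,4,z-.1712),(0,0,255)))]
crop(load('side3'),190,150,120,120,5,'pics/s3.png',L)
L=[(proj(load('top3'),q),c) for q,c in((bx(RA,48,8,.048),(0,255,0)),(bx(v,40,4,z-.1712+.135),(0,0,255)))]
crop(load('top3'),130,140,100,100,5,'pics/t3.png',L)
```

```text
t 7.18 pos [0.4835 0.3577 0.241 ] rot [-1.7997e+02  4.0000e-02 -1.6529e+02] F [-0.4 -0.2 -1.6] w 0.0079 j [-47.  14.   9.  95.  -2.  71.  67.]
turn [-0.03  0.04 -0.09] shift now [1.5 3.1 6. ] shift in target frame [1.5 3.1 6. ]
```

View pics/s3.png

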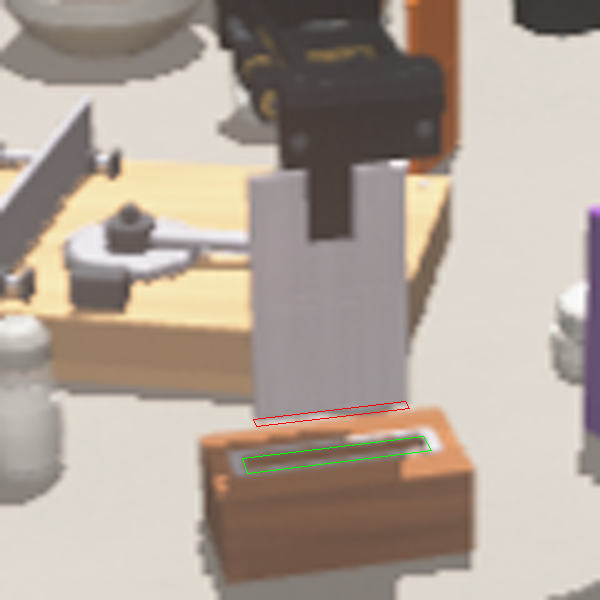

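View pics/t3.png

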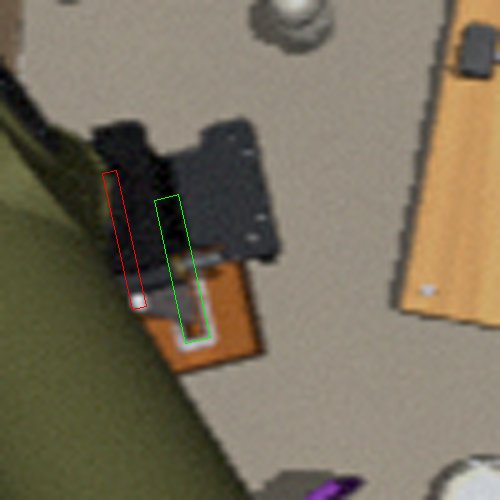

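The plate's lower edge and the slot both match the predictions in side and top views. Correcting by about 3 mm, then lowering.

>>> step_arm(motion=[[[1, 1.5, 3, 0, 0, 0, 0], [1, 0, 0, 6, 0, 0, 0], [1, 0, 0, 0, 0, 0, 0], [1, 0, 0, 0, 0, 0, 0]]])

```text
time_s: 7.62
eef_pos: [0.4799, 0.3615, 0.2339]
tool_rot: [-180.0, -0.0, -165.1]
force: [0.2, -0.4, -2.3]
width: 0.0078
```

Run:
```python
from h import *
go(pl(RA,0,0,.1835),194.8)
```

```text
t 7.62 pos [0.4799 0.3615 0.2339] rot [-1.7998e+02 -4.0000e-02 -1.6511e+02] F [ 0.2 -0.4 -2.3] w 0.0078 j [-47.  14.   9.  95.  -2.  71.  67.]
turn [-0.02 -0.04  0.09] shift now [-1.  -1.4 50.4] shift in target frame [-0.9 -1.4 50.4]
```

>>> step_arm(motion=[[[1, -1, -1, 8, 0, 0, 0], [1, 0, 0, 8, 0, 0, 0], [1, 0, 0, 8, 0, 0, 0], [1, 0, 0, 0, 0, 0, 0]]])

```text
time_s: 7.95
eef_pos: [0.4805, 0.3599, 0.2075]
tool_rot: [-179.9, -0.2, -165.1]
force: [-1.1, 0.1, -2.5]
width: 0.0076
```

>>> step_arm(motion=[[[1, 0, 0, 8, 0, 0, 0], [1, 0, 0, 8, 0, 0, 0], [1, 0, 0, 5, 0, 0, 0], [1, 0, 0, 0, 0, 0, 0], [1, 0, 0, 0, 0, 0, 0]]])

```text
time_s: 8.37
eef_pos: [0.4813, 0.3607, 0.1888]
tool_rot: [-180.0, -0.0, -165.1]
force: [-0.2, -0.1, -2.8]
width: 0.0079
```

Run:
```python
from h import *
from cell import ctrl
go(pl(RA,0,0,.1835),194.8)
for n in('side',):
    p=ctrl.read_camera(n); pickle.dump(p,open(n+'4.pkl','wb'))
crop(load('side4'),190,150,120,120,5,'pics/s4.png')
```

```text
t 8.37 pos [0.4813 0.3607 0.1888] rot [-1.7998e+02 -5.0000e-02 -1.6512e+02] F [-0.2 -0.1 -2.8] w 0.0079 j [-47.  17.   9.  98.  -3.  66.  68.]
turn [-0.02 -0.05  0.08] shift now [ 0.2 -0.3  5.3] shift in target frame [ 0.2 -0.4  5.3]
```

View pics/s4.png

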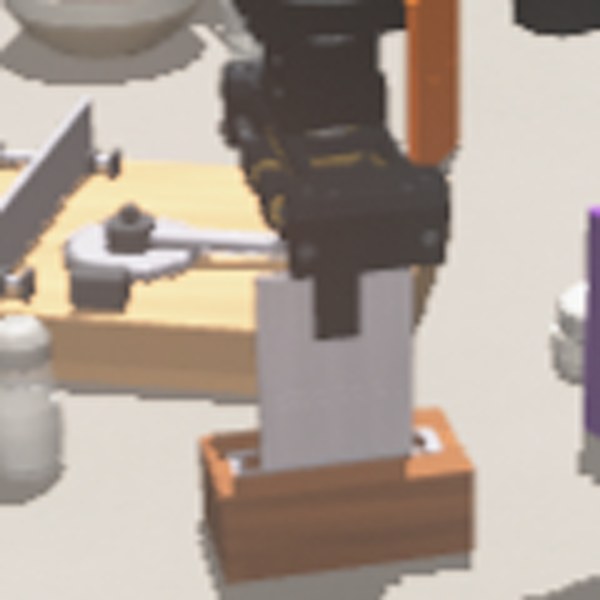

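The plate is in the rack slot, between the slot ends at (245,460) and (430,440). Lowering the last millimetres until contact.

>>> step_arm(motion=[[[1, 0, 0, 2.5, 0, 0, 0], [1, 0, 0, 2, 0, 0, 0], [1, 0, 0, 0, 0, 0, 0], [1, 0, 0, 0, 0, 0, 0]]])

```text
time_s: 8.75
eef_pos: [0.4815, 0.3608, 0.1848]
tool_rot: [180.0, 0.0, -165.1]
force: [0.5, 0.6, -1.5]
width: 0.0077
```

>>> step_arm(motion=[[[1, 0, 0, 1, 0, 0, 0], [1, 0, 0, 0, 0, 0, 0], [1, 0, 0, 0, 0, 0, 0]]])

```text
time_s: 9.0
eef_pos: [0.4815, 0.3608, 0.1838]
tool_rot: [180.0, 0.0, -165.1]
force: [-0.2, 1.0, -2.0]
width: 0.0077
```

>>> step_arm(motion=[[[1, 0, 0, 1, 0, 0, 0], [1, 0, 0, 0, 0, 0, 0], [1, 0, 0, 0, 0, 0, 0]]])

```text
time_s: 9.25
eef_pos: [0.4817, 0.361, 0.1833]
tool_rot: [180.0, 0.0, -165.1]
force: [-0.8, 0.2, 0.6]
width: 0.0076
```

>>> step_arm(motion=[[[1, 0, 0, 1, 0, 0, 0], [1, 0, 0, 0, 0, 0, 0], [1, 0, 0, 0, 0, 0, 0]]])

```text
time_s: 9.5
eef_pos: [0.4818, 0.3611, 0.1832]
tool_rot: [180.0, 0.1, -165.1]
force: [-1.7, -0.2, 6.5]
width: 0.0078
```

Contact made. Releasing slowly.

>>> step_arm(motion=[[[0.9, 0, 0, -1, 0, 0, 0], [0.8, 0, 0, 0, 0, 0, 0], [0.6, 0, 0, 0, 0, 0, 0], [0.4, 0, 0, 0, 0, 0, 0], [0.2, 0, 0, 0, 0, 0, 0]]])

```text
time_s: 9.92
eef_pos: [0.4815, 0.3608, 0.1825]
tool_rot: [-180.0, -0.0, -165.1]
force: [0.1, -0.3, -0.9]
width: 0.0277
```

>>> step_arm(motion=[[[0, 0, 0, 0, 0, 0, 0], [0, 0, 0, 0, 0, 0, 0], [0, 0, 0, 0, 0, 0, 0], [0, 0, 0, 0, 0, 0, 0], [0, 0, 0, 0, 0, 0, 0]]])

```text
time_s: 10.33
eef_pos: [0.4815, 0.3608, 0.1828]
tool_rot: [180.0, 0.0, -165.1]
force: [0.0, 0.9, -0.3]
width: 0.0609
```

>>> step_arm(motion=[[[0, 0, 0, 0, 0, 0, 0], [0, 0, 0, 0, 0, 0, 0], [0, 0, 0, 0, 0, 0, 0], [0, 0, 0, 0, 0, 0, 0], [0, 0, 0, 0, 0, 0, 0]]])

```text
time_s: 10.75
eef_pos: [0.4815, 0.3608, 0.1828]
tool_rot: [180.0, 0.0, -165.1]
force: [0.1, 0.8, 0.0]
width: 0.0857
```

Run:
```python
from h import *
from cell import ctrl
go(pl(RA,0,0,.26),194.8)
for n in('side',):
    p=ctrl.read_camera(n); pickle.dump(p,open(n+'5.pkl','wb'))
crop(load('side5'),190,150,120,120,5,'pics/s5.png')
```

```text
t 10.75 pos [0.4815 0.3608 0.1828] rot [ 1.8000e+02  1.0000e-02 -1.6513e+02] F [0.1 0.8 0. ] w 0.0857 j [-47.  17.   9.  98.  -3.  65.  68.]
turn [0.   0.01 0.07] shift now [  0.5  -0.4 -77.2] shift in target frame [  0.5  -0.4 -77.2]
```

View pics/s5.png

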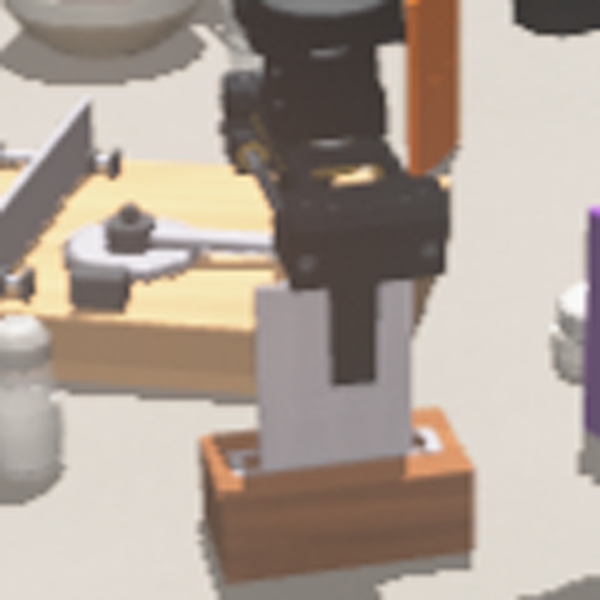

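The plate stands upright in the rack, released. Retreating up.

>>> step_arm(motion=[[[0, 0, 0, -15, 0, 0, 0], [0, 0, 0, -25, 0, 0, 0], [0, 0, 0, -30, 0, 0, 0], [0, 0, 0, -20, 0, 0, 0], [0, 0, 0, 0, 0, 0, 0]]])

```text
time_s: 11.22
eef_pos: [0.4833, 0.3621, 0.2783]
tool_rot: [179.8, 0.5, -165.1]
force: [1.7, -0.3, 0.8]
width: 0.087
```

>>> step_arm(motion=[[[0, 0, 0, 0, 0, 0, 5.75], [0, 0, 0, 0, 0, 0, 5.75], [0, 0, 0, 0, 0, 0, 5.75], [0, 0, 0, 0, 0, 0, 5.75], [0, 0, 0, 0, 0, 0, 0]]])

```text
time_s: 11.63
eef_pos: [0.4813, 0.3607, 0.272]
tool_rot: [-180.0, -0.0, 171.7]
force: [-0.4, 0.4, -1.1]
width: 0.087
```

Run:
```python
from h import *
from cell import ctrl
go(pl(GA,-80,30,.26),171.9)
for n in('side','top'):
    p=ctrl.read_camera(n); pickle.dump(p,open(n+'6.pkl','wb'))
crop(load('side6'),180,130,130,140,4,'pics/s6.png')
crop(load('top6'),205,105,100,115,5,'pics/t6.png')
```

```text
t 11.63 pos [0.4813 0.3607 0.272 ] rot [-1.7996e+02 -3.0000e-02  1.7173e+02] F [-0.4  0.4 -1.1] w 0.087 j [-49.  13.  11.  92.  -3.  75.  44.]
turn [-0.04 -0.03 -0.17] shift now [ -71.7 -235.2   12.1] shift in target frame [ -71.  -235.4   12. ]
```

View pics/s6.png

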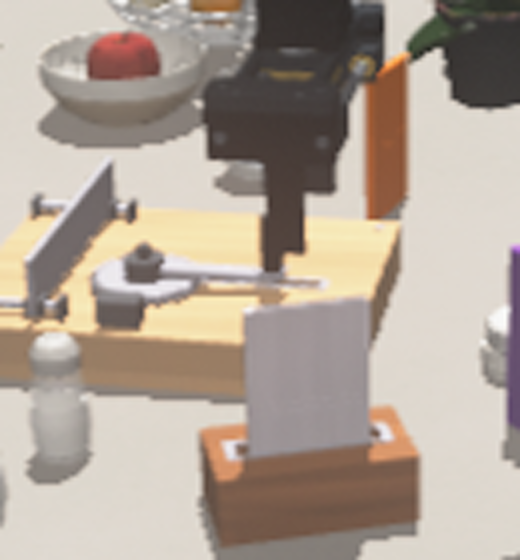

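View pics/t6.png

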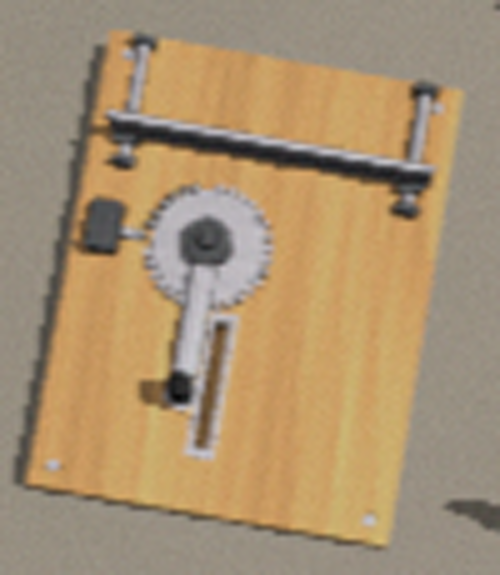

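The plate stands upright and free in the rack (side crop (308,380)). The slot is empty and the lever is at rest, with the peg at top crop (180,385). Checking the peg position numerically.

Run:
```python
from h import *
t=load('top6')
g=t['image'].max(2).astype(int)
m=np.zeros_like(g,bool);m[176:188,236:246]=1
m&=g<60
print(g[176:190,235:247])
n,l,st,c=cv2.connectedComponentsWithStats(m.astype(np.uint8)); print(st,c)
print('pred foot,top',proj(t,pl(GA,-80,30,.06)),proj(t,pl(GA,-80,30,.105)), 'pivot@.06',proj(t,pl(GA,20,30,.06)))
```

```text
[[200 203 200 178 118 136 188 197 205 185 174 165]
 [204 203 202 181 126 148 190 197 204 185 167 150]
 [201 203 202 179 136 156 188 201 198 188 185 146]
 [204 206 203 169  91  75 105 159 183 178 180 129]
 [202 200 190 133  43  33  48  77 116 158 176 131]
 [127 140 118  69  33  42  44  55 126 188 170 110]
 [119 129 106  62  31  41  48  57 113 170 163 106]
 [123 129 114  72  27  39  42  51 107 157 146 112]
 [119 127 118  82  31   6  21  40 128 165 123 107]
 [130 130 116  95  76  59  63  86 152 173 120 109]
 [198 179 133 130 150 177 183 186 196 180 120 106]
 [205 201 203 200 200 185 168 201 199 170 112 105]
 [206 202 202 204 207 203 202 186 162 146 100 109]
 [204 207 204 205 202 202 205 198 170 148 109 112]]
[[     0      0    512    384 196588]
 [   239    180      4      6     20]] [[255.50153621 191.50094105]
 [240.4        182.25      ]]
pred foot,top [[240.85521206 183.21862219]] [[240.4771042  181.56036676]] pivot@.06 [[245.96126164 153.24769879]]
```

>>> step_arm(motion=[[[0, -10, -30, 0, 0, 0, 0], [0, -11, -36, 0, 0, 0, 0], [0, -11, -36, 0, 0, 0, 0], [0, -11, -36, 0, 0, 0, 0], [0, -11, -36, 0, 0, 0, 0]]])

```text
time_s: 12.15
eef_pos: [0.5103, 0.1792, 0.2726]
tool_rot: [180.0, 0.0, 172.1]
force: [0.2, -0.1, -0.9]
width: 0.0872
```

>>> step_arm(motion=[[[0, -11, -36, 0, 0, 0, 0], [0, -6, -25, 0, 0, 0, 0], [0, 0, 0, 0, 0, 0, 0], [0, 0, 0, 0, 0, 0, 0]]])

```text
time_s: 12.48
eef_pos: [0.5188, 0.1163, 0.2729]
tool_rot: [180.0, 0.0, 171.8]
force: [0.3, 1.2, 0.2]
width: 0.087
```

Run:
```python
from h import *
go(pl(GA,-80,30,.138),171.9)
```

```text
t 12.48 pos [0.5188 0.1163 0.2729] rot [1.7997e+02 1.0000e-02 1.7175e+02] F [0.3 1.2 0.2] w 0.087 j [-35.   4.  21. 102.  -2.  74.  68.]
turn [ 0.03  0.01 -0.15] shift now [  0.7   1.2 134.9] shift in target frame [  0.6   1.3 134.9]
```

>>> step_arm(motion=[[[0, 0.6, 1.2, 25, 0, 0, 0], [0, 0, 0, 30, 0, 0, 0], [0, 0, 0, 15, 0, 0, 0], [0, 0, 0, 0, 0, 0, 0], [0, 0, 0, 0, 0, 0, 0]]])

```text
time_s: 12.9
eef_pos: [0.5175, 0.1208, 0.2022]
tool_rot: [-180.0, -0.1, 172.1]
force: [-0.3, 0.7, 0.2]
width: 0.0872
```

>>> step_arm(motion=[[[0, 0, 0, 15, 0, 0, 0], [0, 0, 0, 20, 0, 0, 0], [0, 0, 0, 20, 0, 0, 0], [0, 0, 0, 0, 0, 0, 0], [0, 0, 0, 0, 0, 0, 0]]])

```text
time_s: 13.32
eef_pos: [0.5184, 0.1202, 0.1485]
tool_rot: [180.0, 0.0, 171.9]
force: [-0.0, -1.0, -0.1]
width: 0.0867
```

Run:
```python
from h import *
from cell import ctrl
go(pl(GA,-80,30,.138),171.9)
p=ctrl.read_camera('side'); pickle.dump(p,open('side7.pkl','wb'))
crop(p,180,130,130,140,4,'pics/s7.png')
```

```text
t 13.32 pos [0.5184 0.1202 0.1485] rot [1.7999e+02 1.0000e-02 1.7195e+02] F [-0.  -1.  -0.1] w 0.0867 j [-34.  11.  20. 110.  -5.  59.  70.]
turn [0.01 0.01 0.05] shift now [-0.3 -2.6 10.5] shift in target frame [-0.3 -2.6 10.5]
```

View pics/s7.png

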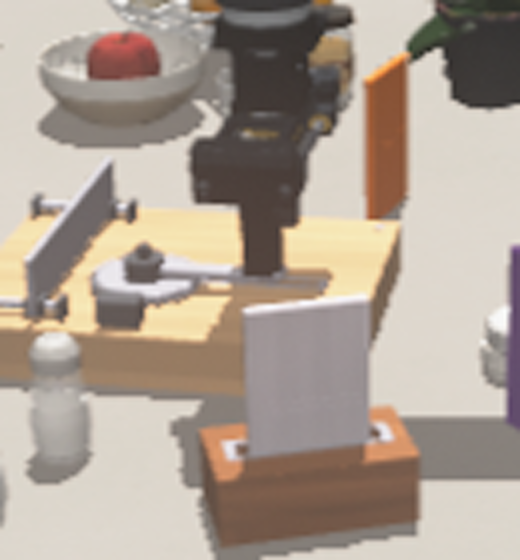

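>>> step_arm(motion=[[[0.3, -0.3, -2.5, 5, 0, 0, 0], [0.5, 0, 0, 5, 0, 0, 0], [0.6, 0, 0, 0, 0, 0, 0], [0.6, 0, 0, 0, 0, 0, 0], [0.6, 0, 0, 0, 0, 0, 0]]], grip_force=15)

```text
time_s: 13.78
eef_pos: [0.5182, 0.1169, 0.1381]
tool_rot: [180.0, 0.0, 171.9]
force: [-0.2, 0.5, -0.2]
width: 0.0619
```

>>> step_arm(motion=[[[0.7, 0, 0, 0, 0, 0, 0], [0.8, 0, 0, 0, 0, 0, 0], [1, 0, 0, 0, 0, 0, 0], [1, 0, 0, 0, 0, 0, 0], [1, 0, 0, 0, 0, 0, 0]]])

```text
time_s: 14.2
eef_pos: [0.5181, 0.1169, 0.1378]
tool_rot: [180.0, 0.0, 171.9]
force: [-0.7, -0.1, 0.7]
width: 0.0282
```

Run:
```python
from h import *
go(pl(GA,-80,30,.138),171.9)
```

```text
t 14.2 pos [0.5181 0.1169 0.1378] rot [1.7999e+02 1.0000e-02 1.7187e+02] F [-0.7 -0.1  0.7] w 0.0282 j [-34.  12.  20. 111.  -5.  58.  70.]
turn [ 0.01  0.01 -0.03] shift now [-0.1  0.7 -0.2] shift in target frame [-0.1  0.7 -0.2]
```

>>> step_arm(motion=[[[1, 0, 0, 0, 0, 0, 0], [1, 0, 0, 0, 0, 0, 0], [1, 0, 0, 0, 0, 0, 0], [1, 0, 0, 0, 0, 0, 0]]], grip_force=15)

```text
time_s: 14.53
eef_pos: [0.5182, 0.1173, 0.1378]
tool_rot: [180.0, 0.0, 171.9]
force: [0.6, 1.0, 0.0]
width: 0.0174
```

>>> step_arm(motion=[[[1, 0, 0, 0, 0, 0, 0], [1, 0, 0, 0, 0, 0, 0], [1, 0, 0, 0, 0, 0, 0]]], grip_force=50)

```text
time_s: 14.78
eef_pos: [0.5181, 0.1173, 0.1378]
tool_rot: [180.0, 0.0, 171.9]
force: [-0.0, 2.9, -0.9]
width: 0.0167
```

Run:
```python
from h import *
go(pl(GA,-80,30,.138),171.9)
```

```text
t 14.78 pos [0.5181 0.1173 0.1378] rot [1.7997e+02 1.0000e-02 1.7189e+02] F [-0.   2.9 -0.9] w 0.0167 j [-34.  12.  20. 111.  -5.  58.  70.]
turn [ 0.03  0.01 -0.01] shift now [-0.2  0.3 -0.2] shift in target frame [-0.2  0.3 -0.2]
```

```bash
cat >> h.py <<'E'
def lev():
    from cell import ctrl
    o=ctrl.observe(); d=o['eef_pos']-pl(GA,20,30,o['eef_pos'][2])
    c,s=np.cos(GA[2]),np.sin(GA[2]); x=(c*d[0]+s*d[1])*1e3;y=(-s*d[0]+c*d[1])*1e3
    q=np.arctan2(-y,-x); r=np.hypot(x,y); yaw=o['tool_rot'][2]%360
    F=o['force']; fx=c*F[0]+s*F[1]; fy=-s*F[0]+c*F[1]
    print('t %.2f q %.3f r %.1f z %.4f yawq %.3f Ftan %.1f Frad %.1f Fz %.1f w %.4f'%(o['time_s'],q,r,o['eef_pos'][2],np.radians(yaw-180)-GA[2],fx*np.sin(q)-fy*np.cos(q),-fx*np.cos(q)-fy*np.sin(q),F[2],o['width']),o['joint_pos'].round(0))
E
python3 -c "
from h import *
lev()"
```

```text
t 14.78 q 0.003 r 100.2 z 0.1378 yawq -0.000 Ftan -2.9 Frad 0.4 Fz -0.9 w 0.0167 [-34.  12.  20. 111.  -5.  58.  70.]
```

>>> step_arm(motion=[[[1, -0.1, -5, 0, 0, 0, -2.86], [1, -0.1, -5, 0, 0, 0, -2.86], [1, -0.1, -5, 0, 0, 0, -2.86], [1, 0, 0, 0, 0, 0, 0], [1, 0, 0, 0, 0, 0, 0]]])

```text
time_s: 15.2
eef_pos: [0.517, 0.103, 0.1378]
tool_rot: [179.9, 0.0, -179.6]
force: [0.8, 4.5, -0.7]
width: 0.0167
```

```bash
python3 -c "
from h import *
lev()"
```

```text
t 15.20 q 0.146 r 100.3 z 0.1378 yawq 0.149 Ftan -4.5 Frad -0.8 Fz -0.7 w 0.0167 [-32.  11.  20. 111.  -5.  58.  80.]
```

Tracking well. Continuing to about 0.5.

>>> step_arm(motion=[[[1, -0.1, -5, 0, 0, 0, -2.86], [1, -0.1, -5, 0, 0, 0, -2.86], [1, -0.1, -5, 0, 0, 0, -2.86], [1, 0, 0, 0, 0, 0, 0], [1, 0, 0, 0, 0, 0, 0]]])

```text
time_s: 15.62
eef_pos: [0.5181, 0.0875, 0.1378]
tool_rot: [180.0, -0.0, -171.1]
force: [-0.5, 4.3, -1.0]
width: 0.0169
```

```bash
python3 -c "
from h import *
lev()"
```

```text
t 15.62 q 0.301 r 100.5 z 0.1378 yawq 0.298 Ftan -4.3 Frad -0.2 Fz -1.0 w 0.0169 [-30.  11.  20. 112.  -4.  58.  90.]
```

>>> step_arm(motion=[[[1, -0.1, -5, 0, 0, 0, -2.86], [1, -0.1, -5, 0, 0, 0, -2.86], [1, -0.1, -5, 0, 0, 0, -2.86], [1, -0.1, -5, 0, 0, 0, -2.86], [1, 0, 0, 0, 0, 0, 0]]])

```text
time_s: 16.03
eef_pos: [0.5231, 0.0679, 0.1378]
tool_rot: [180.0, -0.0, -159.5]
force: [-0.4, 4.6, -0.0]
width: 0.0168
```

```bash
python3 -c "
from h import *
lev()"
```

```text
t 16.03 q 0.502 r 100.7 z 0.1378 yawq 0.499 Ftan -4.4 Frad -1.2 Fz -0.0 w 0.0168 [-28.  11.  19. 111.  -4.  58. 104.]
```

Run:
```python
from h import *
from cell import ctrl
for n in('side','top'):
    p=ctrl.read_camera(n); pickle.dump(p,open(n+'8.pkl','wb'))
crop(load('side8'),180,130,130,140,4,'pics/s8.png')
crop(load('top8'),205,105,100,115,5,'pics/t8.png')
for i in range(1):lev()
```

```text
t 16.13 q 0.500 r 100.8 z 0.1378 yawq 0.497 Ftan -3.1 Frad -1.0 Fz 1.3 w 0.0167 [-28.  11.  19. 111.  -4.  58. 104.]
```

View pics/s8.png

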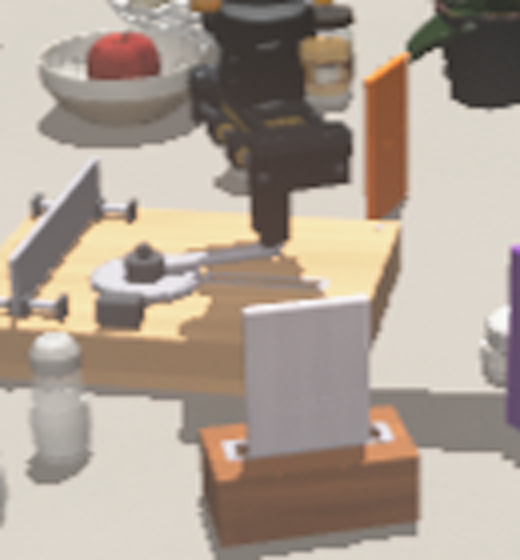

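View pics/t8.png

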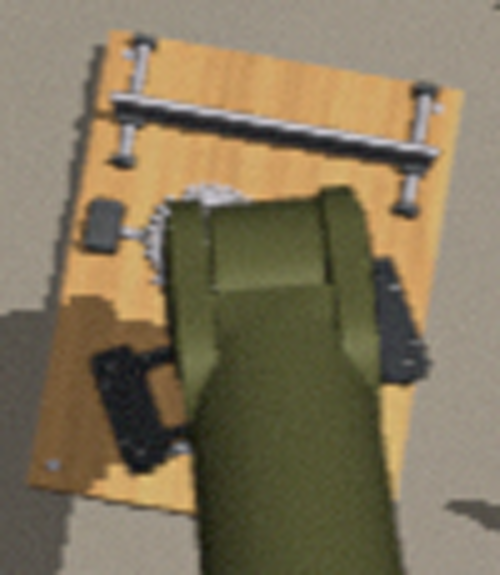

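The lever follows the gripper (side crop (240,257)) and the fence has advanced two clicks' worth. Now the third click, slower.

>>> step_arm(motion=[[[1, -0.05, -4, 0, 0, 0, -2.29], [1, -0.05, -4, 0, 0, 0, -2.29], [1, -0.05, -3, 0, 0, 0, -1.72], [1, 0, -3, 0, 0, 0, -1.72], [1, 0, 0, 0, 0, 0, 0]]])

```text
time_s: 16.55
eef_pos: [0.5285, 0.0557, 0.1377]
tool_rot: [179.9, -0.0, -151.5]
force: [-1.3, 5.1, 1.0]
width: 0.0169
```

```bash
python3 -c "
from h import *
lev()"
```

```text
t 16.55 q 0.635 r 100.9 z 0.1377 yawq 0.638 Ftan -5.1 Frad -1.2 Fz 1.0 w 0.0169 [-26.  12.  19. 111.  -5.  58. 113.]
```

>>> step_arm(motion=[[[1, 0, -2, 0, 0, 0, -1.15], [1, 0, -2, 0, 0, 0, -1.15], [1, 0, -1, 0, 0, 0, -0.57], [1, 0, 0, 0, 0, 0, 0], [1, 0, 0, 0, 0, 0, 0]]])

```text
time_s: 16.97
eef_pos: [0.5308, 0.0515, 0.1377]
tool_rot: [179.9, -0.0, -148.7]
force: [-1.7, 5.4, 0.8]
width: 0.0163
```

```bash
python3 -c "
from h import *
lev()"
```

```text
t 16.97 q 0.683 r 101.0 z 0.1377 yawq 0.688 Ftan -5.5 Frad -1.3 Fz 0.8 w 0.0163 [-25.  12.  19. 110.  -5.  58. 117.]
```

>>> step_arm(motion=[[[1, 0, -1, 0, 0, 0, -0.57], [1, 0, 0, 0, 0, 0, 0], [1, 0, 0, 0, 0, 0, 0]]])

```text
time_s: 17.22
eef_pos: [0.5313, 0.0507, 0.1377]
tool_rot: [179.9, -0.0, -148.1]
force: [-2.2, 5.8, 1.0]
width: 0.0168
```

```bash
python3 -c "
from h import *
lev()"
```

```text
t 17.22 q 0.691 r 101.0 z 0.1377 yawq 0.698 Ftan -6.1 Frad -1.1 Fz 1.0 w 0.0168 [-25.  12.  19. 110.  -5.  58. 117.]
```

>>> step_arm(motion=[[[1, 0, -0.5, 0, 0, 0, -0.2], [1, 0, 0, 0, 0, 0, 0], [1, 0, 0, 0, 0, 0, 0]]])

```text
time_s: 17.47
eef_pos: [0.5315, 0.0504, 0.1377]
tool_rot: [179.9, -0.0, -147.9]
force: [-1.5, 4.8, 0.4]
width: 0.017
```

Run:
```python
from h import *
from cell import ctrl
lev()
for n in('side','top'):
    p=ctrl.read_camera(n); pickle.dump(p,open(n+'9.pkl','wb'))
lev()
s=load('side9');t=load('top9')
def arm(q): return np.array([pl(GA,20-r*np.cos(q),30-r*np.sin(q),.06) for r in(0,100)])
crop(s,195,155,75,60,8,'pics/s9.png',[(proj(s,arm(.5)),(255,0,0)),(proj(s,arm(.7)),(0,0,255)),(proj(s,arm(.9)),(0,255,0))])
crop(t,205,105,100,115,5,'pics/t9.png',[])
```

```text
t 17.47 q 0.695 r 101.0 z 0.1377 yawq 0.701 Ftan -4.8 Frad -1.3 Fz 0.4 w 0.0170 [-25.  12.  19. 110.  -5.  58. 118.]
t 17.57 q 0.695 r 101.0 z 0.1377 yawq 0.701 Ftan -5.7 Frad -1.0 Fz 1.8 w 0.0168 [-25.  12.  19. 110.  -5.  58. 118.]
```

View pics/s9.png

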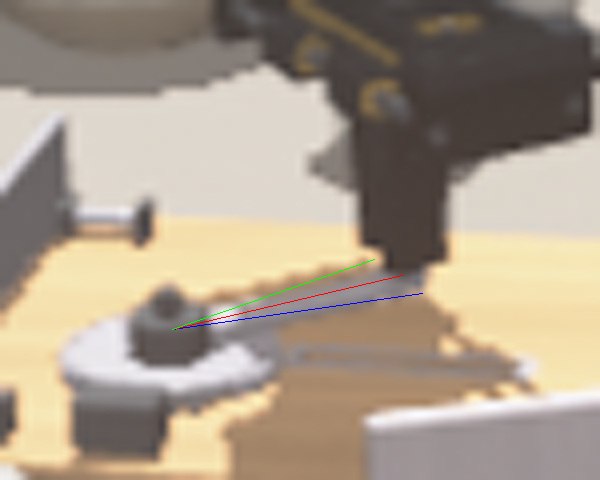

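View pics/t9.png

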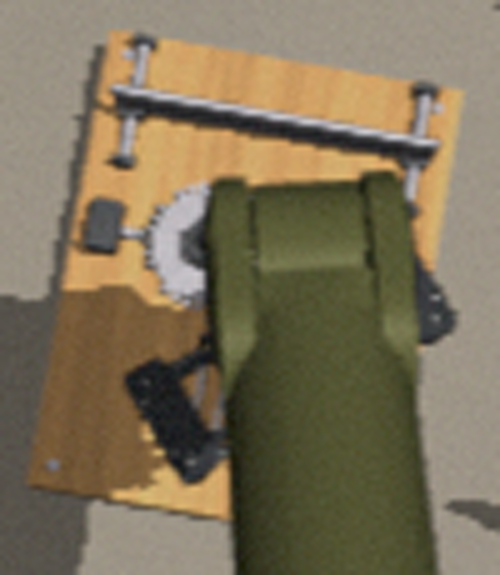

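The 0.7 overlay line lies along the lever arm, ending at the peg near (405,275). Cross-checking with the fence travel.

Run:
```python
from h import *
G=lambda n:cv2.cvtColor(load(n)['image'],cv2.COLOR_RGB2GRAY).astype(np.float32)
k=load('top6')
mm=np.linalg.norm(np.diff(proj(k,[pl(GA,130,60,.085),pl(GA,140,60,.085)]),axis=0))/10
print('px/mm',mm)
def edge(n):
    # track fence line position along gauge x by column profiles
    img=G(n); out=[]
    for gy in range(-80,90,5):
        P=proj(k,np.array([pl(GA,x,gy,.085) for x in np.arange(80,150,.25)])).astype(np.float32)
        out.append(cv2.remap(img,P[:,0].copy(),P[:,1].copy(),cv2.INTER_CUBIC).ravel())
    return np.mean(out,0)
a=edge('top6')
for n in('top8','top9'):
    b=edge(n); best=max((np.corrcoef(a[20:160],b[20+s:160+s])[0,1],s*.25) for s in range(0,110)); print(n,best)
lev()
```

```text
px/mm 0.30206461763119663
top8 (np.float64(0.9976912056426385), 12.5)
top9 (np.float64(0.9938451895134057), 17.25)
t 17.57 q 0.695 r 101.0 z 0.1377 yawq 0.701 Ftan -5.7 Frad -1.0 Fz 1.8 w 0.0168 [-25.  12.  19. 110.  -5.  58. 118.]
```

Fence travel is 12.5 mm at q=0.50 and 17.25 mm now. That is 25 mm/rad, so q≈0.69, which agrees with the arm pose. One small nudge, then a hold to confirm it is steady.

>>> step_arm(motion=[[[1, 0, -0.5, 0, 0, 0, 0], [1, 0, 0, 0, 0, 0, 0], [1, 0, 0, 0, 0, 0, 0], [1, 0, 0, 0, 0, 0, 0], [1, 0, 0, 0, 0, 0, 0]]])

```text
time_s: 17.98
eef_pos: [0.5316, 0.0501, 0.1377]
tool_rot: [179.9, -0.0, -147.9]
force: [-1.6, 5.6, 1.6]
width: 0.0171
```

>>> step_arm(motion=[[[1, 0, 0, 0, 0, 0, 0], [1, 0, 0, 0, 0, 0, 0], [1, 0, 0, 0, 0, 0, 0], [1, 0, 0, 0, 0, 0, 0], [1, 0, 0, 0, 0, 0, 0]]])

```text
time_s: 18.4
eef_pos: [0.5316, 0.0501, 0.1377]
tool_rot: [179.9, -0.1, -147.9]
force: [-1.9, 5.7, 1.9]
width: 0.0167
```

Run:
```python
from h import *
from cell import ctrl
lev()
for n in('side','top'):
    p=ctrl.read_camera(n); cv2.imwrite(f'pics/{n}_fin.png',cv2.resize(p['image'][:,:,::-1],(800,600)))
    for q in ['lock_plate','mug_white','salt_shaker','tumbler']:
        print(n,q,[(round(r['p'],2),r['rect']) for r in ctrl.cut_out(p,q)][:3])
lev()
```

```text
t 18.40 q 0.698 r 101.0 z 0.1377 yawq 0.701 Ftan -5.9 Frad -1.4 Fz 1.9 w 0.0167 [-25.  12.  19. 110.  -5.  58. 118.]
side lock_plate [(0.88, [242.1, 203.5, 30.5, 41.5]), (0.79, [270.2, 144.6, 14.2, 41.8]), (0.65, [303.2, 189.6, 27.0, 57.7])]
side mug_white [(0.84, [143.2, 220.7, 40.0, 48.2])]
side salt_shaker [(0.59, [185.9, 212.2, 16.4, 30.1])]
side tumbler []
top lock_plate [(0.72, [311.6, 205.8, 25.1, 10.9]), (0.7, [178.0, 236.9, 24.1, 16.3]), (0.68, [156.6, 177.9, 15.0, 28.4])]
top mug_white [(0.67, [138.9, 105.6, 34.9, 32.2])]
top salt_shaker [(0.6, [183.3, 136.4, 15.5, 16.2])]
top tumbler [(0.95, [337.2, 163.6, 34.0, 22.7])]
t 18.90 q 0.698 r 101.0 z 0.1377 yawq 0.701 Ftan -6.0 Frad -1.2 Fz 0.9 w 0.0168 [-25.  12.  19. 110.  -5.  58. 118.]
```

View pics/side_fin.png

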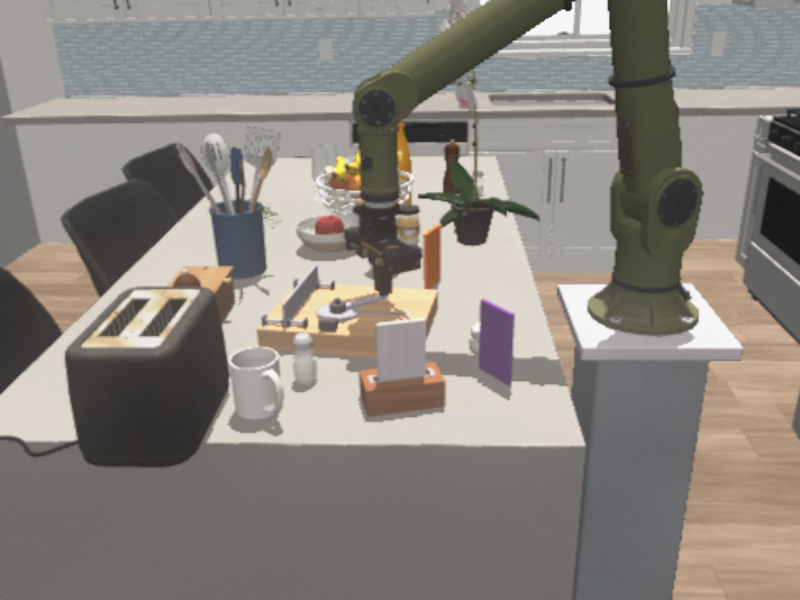

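The plate stands upright in the rack at (400,352), the peg is held at (385,290), and the bystanders are unmoved. Steady at q≈0.698, so I'm handing in.

```bash
python3 -c "
from cell import ctrl
print(ctrl.hand_in())"
```

```text
the job is handed in; nothing more can be done
None
```

The job is done and handed in at about 19 s: the aluminium lock plate is in the wooden rack and the lever is held at its third click.

- **Lock plate:** I lifted it straight up out of the gauge slot, lowered it into the rack slot until it touched the floor, and let go. Pictures after the release show it standing upright in the rack.
- **Lever:** I gripped the peg and swung the lever along its arc in small steps. It ended at about 0.698 rad (third click is 0.70). No reading went above that.
- **Still holding:** the arm kept its grip on the peg at 50 N. The angle stayed the same over the last half second before handing in.

**Last checks:**
- **Lever angle:** fence travel in the top view was 17.25 mm just before a final 0.5 mm nudge, which gives about 0.69 rad and agrees with the arm's pose. The 0.7 rad line drawn over the side picture also lay along the lever.
- **Bystanders:** the white mug, salt shaker and tumbler were where they started. The tumbler was hidden in the last side view, so only the top view confirms it.
- **Disagreement:** the push at the peg read about 6 N, less than the stated 7 N in a notch. I put this down to sensor noise or offset, because the pictures showed the lever had followed.

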